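# Turn the seasoning row round for the cook across the counter

## Robot

A 6-joint arm with a two-finger parallel gripper is mounted at the origin on the work surface. World frame = base frame: x ahead of the robot, y to its left, z up, the work surface at z = 0. Lengths are in m, angles in degrees, forces in N, time in s.
With the tool pointing down it reaches from about 0.375 to 0.9 m from the base axis. Payload 3.1 kg.
Tool frame: the origin (TCP) lies at the very end of the fingers, on their centre line; the grasp point (between the pads) lies 19 mm behind it; z points along the fingers, y is the line along which they close (so a half turn about z gives the same grasp; the last joint's range is limited). The gripper opens to 87 mm and grips with 3 to 60 N. Pads are 19 mm wide; open, the fingers measure 117 mm over their backs; the gripper's body (75 mm by 190 mm) begins 51 mm behind the grasp point.
Start: joints at [53.371, 30.224, 82.088, -0, 67.689, -10.227], TCP at [0.278, 0.56, 0.223] pointing down, gripper open.
Joint ranges: [-176.69, 176.69], [-43.24, 126.21], [12.49, 139.97], [-82, 262], [0, 151.66], [-163.58, 163.58]. Speed limits (degrees/s): [159.86, 159.86, 180, 180, 180, 180].

## Interface

Orientations are given as a 3x3 rotation matrix whose columns are the frame's x, y, z axes.
In Python, from rig import bot gives the robot as it stands.
- The arm moves only by the tool move_arm, never from a script. Its argument "increments" is a list of rows, each an object with "xyz": the shift along the tool's x, y, z in mm, a list of three; "roll": the turn about the tool's z in rad; "grip": the opening in per cent of the stroke, from 0 (shut) to 100 (fully open). A call has 1 to 5 rows; each row shifts and turns the commanded pose from where the row before left it, along the tool's axes as they then stand; what a row does not reach is not made up. A row lasts 1/12 s, in which the tool goes at most 41.7 mm and 7.16 degrees, less where a joint would pass 70% of its speed; a pose out of reach is approached as far as the arm can. A call is refused whole if a number of a shift passes 41.7 or a number of a turn 0.125, either way. A call with a gripper value outside its range is refused whole. The fingers move at their own pace and stop on an object; the grip force is fixed at half the most. Time passes only in rows, so rows that do not move let the fingers close. It gives the time, the measured TCP pose, the force, the opening and the grip force at its end, in the units of the state.
- bot.read_state(): the state, without advancing time (a new reading comes with each control period).
- bot.capture(name): name is "scene" or "top" or "wrist"; returns (picture, depth): 384x512x3 uint8, red, green, blue; 384x512 float32, m along the optical axis (not along the pixel's ray), 0 where there is no reading.
- bot.camera_model(name): a dict with "intrinsics" (3x3 intrinsics, pixels), "D" ([k1, k2, p1, p2, k3] as OpenCV has them; the pictures are not rectified), "rvec" (rotation vector, rad) and "tvec" (3), from world to camera coordinates, as OpenCV has them; the wrist camera has in their place "tool_from_camera" (4x4, takes a point from camera to tool coordinates, whose origin is the TCP and whose axes are the flange's). Camera axes: x right, y down, z forward; pixel columns grow to the right and rows downward; lengths in m; the calibration is good to about 2 mm. A picture is of the moment at which its call begins: read the wrist's pose just before it. camera_model takes no time and is no camera call.
- bot.hand_in(): hands the job in; it is judged then, once.
Trained networks look in the newest picture that a camera, given by its name, has taken for a name from the list of things; names that differ only in an ending like _2 or _b are one class to them, and where a whole thing is asked for, a point or a joint stands for the part that bears it (a point fixed in the world has none). Each returns a list of dicts, best first, with "conf" (0 to 1); they miss things now and then, are a little off and sometimes report something else, mostly with a low value. They report only what shows in the picture. A call takes as long as a camera call. They do not tell look-alikes from the thing itself.
- bot.spot_in(label, camera): "at" ([x, y, z] in m, in the coordinates of the camera as it stood for that picture, good to about 4 mm: the middle of the surface that is visible of it).
- bot.trace(label, camera): "mask" (384x512 bool, what is visible of it).
The state is a dict: "time_s": time; "joint_positions": joint angles; "qvel": joint speeds; "tau": joint torques, N m; "position": TCP position; "tcp_rot": TCP orientation; "force": force on the tool from outside, world axes, zero at the start; "moment": the same for the moment, N m; "opening": opening from 0.0 (shut) to 1.0 (fully open); "grasp_force": force on a finger pad.
Only numpy, scipy, OpenCV 4.12 (cv2) and the standard library are available. Lean on these libraries where they do the work, as an engineer would, in place of code of your own. Each camera call takes 0.05 s, during which the arm holds its last target. There are 200 camera calls.

## Task

Move the four seasonings from the grey trays of the prep rack into the four wells of the white caddy, one in each well, in the reverse order: what stands at the left end of the row in the rack goes into the well at the right end of the caddy, and so on, so that the cook across the counter has them in the accustomed order. Keep them upright, set each one down on the floor of its well rather than dropping it, and let all go.

Things in the scene. Friction and masses are not known exactly. Their poses are not given: they have to be found in the camera images.
- mill: wooden pepper mill, upright, loose, 110 mm high, foot 52 mm wide, straight waist 40 mm wide from 50 to 86 mm above the underside, head 47 mm wide with a small 10 mm steel knob on top. Mass about 0.22 kg. Origin: centre of its underside, z up
- bottle: white plastic squeeze bottle (rigid), upright, loose, round, 52 mm wide and straight up to 80 mm, then a shoulder and a pointed nozzle, 108 mm high in all. Mass about 0.25 kg. Origin: centre of its underside, z up
- dredger: steel flour dredger, upright, loose, round, 56 mm wide and straight up to 77 mm, with a domed, holed top, 95 mm high in all. Mass about 0.3 kg. Origin: centre of its underside, z up
- jar: low amber glass spice jar, upright, loose, round, 50 mm wide up to 62 mm, then a flat black lid 53 mm wide, 76 mm high in all. Mass about 0.22 kg. Origin: centre of its underside, z up
- tray_mill: grey plastic drip tray, 96 (x) by 72 (y) by 10 mm high, floor and walls 3 mm thick, fixed on the prep rack; the one in which the mill stands at the start (the four trays look alike and stay where they are). Origin: centre of its underside, 3 mm below its inner floor; y axis along the rack's row
- tray_bottle: grey plastic drip tray, 96 (x) by 72 (y) by 10 mm high, floor and walls 3 mm thick, fixed on the prep rack; the one in which the bottle stands at the start (the four trays look alike and stay where they are). Origin: centre of its underside, 3 mm below its inner floor; y axis along the rack's row
- tray_dredger: grey plastic drip tray, 96 (x) by 72 (y) by 10 mm high, floor and walls 3 mm thick, fixed on the prep rack; the one in which the dredger stands at the start (the four trays look alike and stay where they are). Origin: centre of its underside, 3 mm below its inner floor; y axis along the rack's row
- tray_jar: grey plastic drip tray, 96 (x) by 72 (y) by 10 mm high, floor and walls 3 mm thick, fixed on the prep rack; the one in which the jar stands at the start (the four trays look alike and stay where they are). Origin: centre of its underside, 3 mm below its inner floor; y axis along the rack's row
- prep_rack: fixed low aluminium rack, base 110 (x) by 330 (y) by 10 mm, with 26 mm high steel cheeks at its two ends; the four trays stand on it in a row along its y axis, at y = -120, -40, 40 and 120 mm, with one seasoning within 5 mm of the centre of each. Origin: centre of its underside; x points roughly away from the robot (within 15 degrees), +y is the left end as seen from the robot. It may stand left or right of the caddy
- caddy: fixed white plastic caddy, 86 (x) by 326 (y) by 24 mm high, empty, with four square 74 mm wells with dark liners in a row, centres at x = 0, y = -120, -40, 40, 120 mm; walls and floor 6 mm thick: a thing in a well has its underside 6 mm above the caddy's. Origin: centre of its underside; x points roughly away from the robot (within 15 degrees), +y is the left end as seen from the robot
Not all that is in view belongs to the job. Leave any purple or red look-alike of the jar alone. Leave any yellow look-alike of the dredger alone.

How it is judged (in metres and radians):
At the end, for the whole second after the job is handed in: Each seasoning stands in the caddy well that mirrors its tray's place in the prep rack (reverse order along the y axes), within 15 mm of the well's centre in each direction, underside within 5 mm of the well floor, upright within 0.1 rad and at rest (((y of tray_mill in the frame of prep_rack between -0.15 and -0.09 m and y of mill in the frame of caddy between 0.105 and 0.135 m) or (y of tray_mill in the frame of prep_rack between -0.07 and -0.01 m and y of mill in the frame of caddy between 0.025 and 0.055 m) or (y of tray_mill in the frame of prep_rack between 0.01 and 0.07 m and y of mill in the frame of caddy between -0.055 and -0.025 m) or (y of tray_mill in the frame of prep_rack between 0.09 and 0.15 m and y of mill in the frame of caddy between -0.135 and -0.105 m)) and x of mill in the frame of caddy between -0.015 and 0.015 m and z of mill in the frame of caddy between 0.001 and 0.011 m and angle between each of mill, bottle, dredger, jar's own z axis and vertical below 0.1 rad and linear speed of each of mill, bottle, dredger, jar below 0.02 m/s and ((y of tray_bottle in the frame of prep_rack between -0.15 and -0.09 m and y of bottle in the frame of caddy between 0.105 and 0.135 m) or (y of tray_bottle in the frame of prep_rack between -0.07 and -0.01 m and y of bottle in the frame of caddy between 0.025 and 0.055 m) or (y of tray_bottle in the frame of prep_rack between 0.01 and 0.07 m and y of bottle in the frame of caddy between -0.055 and -0.025 m) or (y of tray_bottle in the frame of prep_rack between 0.09 and 0.15 m and y of bottle in the frame of caddy between -0.135 and -0.105 m)) and x of bottle in the frame of caddy between -0.015 and 0.015 m and z of bottle in the frame of caddy between 0.001 and 0.011 m and ((y of tray_dredger in the frame of prep_rack between -0.15 and -0.09 m and y of dredger in the frame of caddy between 0.105 and 0.135 m) or (y of tray_dredger in the frame of prep_rack between -0.07 and -0.01 m and y of dredger in the frame of caddy between 0.025 and 0.055 m) or (y of tray_dredger in the frame of prep_rack between 0.01 and 0.07 m and y of dredger in the frame of caddy between -0.055 and -0.025 m) or (y of tray_dredger in the frame of prep_rack between 0.09 and 0.15 m and y of dredger in the frame of caddy between -0.135 and -0.105 m)) and x of dredger in the frame of caddy between -0.015 and 0.015 m and z of dredger in the frame of caddy between 0.001 and 0.011 m and ((y of tray_jar in the frame of prep_rack between -0.15 and -0.09 m and y of jar in the frame of caddy between 0.105 and 0.135 m) or (y of tray_jar in the frame of prep_rack between -0.07 and -0.01 m and y of jar in the frame of caddy between 0.025 and 0.055 m) or (y of tray_jar in the frame of prep_rack between 0.01 and 0.07 m and y of jar in the frame of caddy between -0.055 and -0.025 m) or (y of tray_jar in the frame of prep_rack between 0.09 and 0.15 m and y of jar in the frame of caddy between -0.135 and -0.105 m)) and x of jar in the frame of caddy between -0.015 and 0.015 m and z of jar in the frame of caddy between 0.001 and 0.011 m); the robot touches nothing.
It fails at once if a seasoning is dropped or thrown (moves faster than 0.7 m/s while the fingers do not touch it, a fall of about 25 mm) ((linear speed of mill above 0.7 m/s and contact force between the fingers and mill below 0.05 N) or (linear speed of bottle above 0.7 m/s and contact force between the fingers and bottle below 0.05 N) or (linear speed of dredger above 0.7 m/s and contact force between the fingers and dredger below 0.05 N) or (linear speed of jar above 0.7 m/s and contact force between the fingers and jar below 0.05 N)).
It fails at once if a seasoning is tipped more than 45 degrees (angle between any of mill, bottle, dredger, jar's own z axis and vertical above 0.785 rad).
It also fails if it takes over 104 s, if anything falls off the work surface, if the arm or the gripper's body presses on something with over 40 N, if the wrist force passes 120 N, or if a joint passes its speed limit or range.

## Working session

There is one attempt and no reset: what is moved stays moved. The work goes in short steps, Python scripts to look and compute and a tool call to move; the robot and the scene stay as the last step left them, time stands still between calls to the robot, and variables do not carry over. Pictures are saved under pics/ and viewed, at most 14 in all, crops included, and the job is handed in when it is done.

Besides the shell and the picture viewer there is one more tool, called after ">>>" as name(argument=value, ...) on one line, values as JSON. move_arm: Moves the arm, as the interface text tells. Its arguments: {"type":"object","properties":{"increments":{"type":"array"}},"required":["increments"]}

```bash
mkdir -p pics; ls; cat > h.py <<'E'
import numpy as np, cv2
from rig import bot
def cam2world(name,st=None):
    m=bot.camera_model(name)
    if name=='wrist':
        T=np.eye(4);T[:3,:3]=np.array(st['tcp_rot']);T[:3,3]=st['position'];return T@np.array(m['tool_from_camera'])
    R,_=cv2.Rodrigues(np.array(m['rvec'],float));t=np.array(m['tvec'],float).ravel()
    T=np.eye(4);T[:3,:3]=R.T;T[:3,3]=-R.T@t;return T
def cloud(name,depth,st=None):
    m=bot.camera_model(name);K=np.array(m['intrinsics'],float);D=np.array(m['D'],float)
    h,w=depth.shape;u,v=np.meshgrid(np.arange(w),np.arange(h))
    p=cv2.undistortPoints(np.stack([u,v],-1).reshape(-1,1,2).astype(float),K,D).reshape(h,w,2)
    P=np.dstack([p*depth[...,None],depth]);T=cam2world(name,st)
    W=P@T[:3,:3].T+T[:3,3];W[depth<=0]=np.nan;return W
E
python3 - <<'E'
from h import *
for n in ['top','scene']:
    st=bot.read_state()
    im,d=bot.capture(n);cv2.imwrite(f'pics/{n}0.png',im[...,::-1]);W=cloud(n,d,st);np.save(f'{n}0.npy',W)
    for l in ['mill','bottle','dredger','jar','caddy','prep_rack','tray_mill']:
        for r in bot.trace(l,n)[:6]:
            mk=r['mask'];v,u=np.nonzero(mk);P=W[mk];P=P[~np.isnan(P[:,0])]
            if len(P)==0: continue
            zt=np.percentile(P[:,2],98);Q=P[P[:,2]>zt-.012]
            print(n,l,round(r['conf'],2),int(u.mean()),int(v.mean()),len(u),'med',P.mean(0).round(3),'ztop',zt.round(3),'top',Q.mean(0).round(3))
print(bot.read_state())
E
```

```text
pics
top mill 0.8 209 194 360 med [0.531 0.163 0.091] ztop 0.123 top [0.535 0.166 0.116]
top dredger 0.84 114 219 488 med [0.467 0.43  0.071] ztop 0.098 top [0.468 0.434 0.092]
top dredger 0.77 151 202 438 med [0.51  0.32  0.094] ztop 0.111 top [0.512 0.325 0.106]
top jar 0.86 267 244 303 med [0.396 0.008 0.074] ztop 0.081 top [0.396 0.009 0.077]
top jar 0.79 255 138 369 med [0.692 0.037 0.067] ztop 0.082 top [0.697 0.037 0.077]
top jar 0.53 237 188 311 med [0.546 0.088 0.087] ztop 0.095 top [0.547 0.088 0.09 ]
top caddy 0.73 332 181 3366 med [ 0.576 -0.187  0.012] ztop 0.028 top [ 0.575 -0.189  0.024]
top prep_rack 0.84 211 206 441 med [0.507 0.164 0.013] ztop 0.029 top [0.527 0.132 0.024]
top tray_mill 0.7 212 198 546 med [0.529 0.162 0.017] ztop 0.036 top [0.526 0.16  0.039]
scene mill 0.81 274 159 482 med [0.54  0.157 0.077] ztop 0.119 top [0.536 0.162 0.115]
scene bottle 0.62 287 142 396 med [0.529 0.233 0.078] ztop 0.117 top [0.523 0.236 0.113]
scene dredger 0.78 308 104 384 med [0.475 0.423 0.067] ztop 0.095 top [0.47  0.428 0.09 ]
scene dredger 0.63 299 126 426 med [0.517 0.3
[... 673 characters left out ...]
 -2.36003189e-03,
        6.76900678e+01, -1.02271419e+01]), 'qvel': array([-0.01176626, -0.07080834,  0.0138129 ,  0.00055413, -0.05396812,
        0.0560644 ]), 'tau': array([-1.02153757e-03, -4.39946580e+01, -1.76972741e+01,  6.31555729e-02,
        5.04178461e-02, -9.63031852e-06]), 'position': array([0.27789   , 0.55979379, 0.22259116]), 'tcp_rot': array([[-8.95697776e-01,  4.44663346e-01,  5.85362684e-05],
       [ 4.44663347e-01,  8.95697777e-01,  1.48644621e-05],
       [-4.58211240e-05,  3.93429987e-05, -9.99999998e-01]]), 'force': array([ 0.39508446, -1.00268934, -0.51557504]), 'moment': array([0.00441139, 0.01842978, 0.05339195]), 'grasp_force': 0.0, 'opening': 0.9975484385245098}
```

```bash
python3 - <<'E'
from h import *
a=cv2.imread('pics/top0.png');b=cv2.imread('pics/scene0.png')
A=cv2.resize(a[100:300,80:430],None,fx=2,fy=2);B=cv2.resize(b[90:320,130:380],None,fx=1,fy=1)
cv2.imwrite('pics/c1.png',cv2.resize(a[110:290,80:430],None,fx=2.28,fy=2.28));
cv2.imwrite('pics/c2.png',cv2.resize(b[80:330,110:380],None,fx=2.3,fy=2.3))
W=np.load('top0.npy')
# caddy rim points
c=W.reshape(-1,3);c=c[~np.isnan(c[:,0])]
for W in [np.load('top0.npy'),np.load('scene0.npy')]:
    c=W.reshape(-1,3);c=c[~np.isnan(c[:,0])]
    s=c[(c[:,2]>.017)&(c[:,2]<.031)&(c[:,0]>.48)&(c[:,0]<.67)&(c[:,1]<-.0)&(c[:,1]>-.4)]
    r=cv2.minAreaRect((s[:,:2]*1000).astype(np.float32));print('rim',len(s),r, cv2.boxPoints(r))
E
```

```text
rim 848 ((576.2286987304688, -188.18392944335938), (87.73863983154297, 326.82080078125), 10.179617881774902) [[ 504.1697    -35.099083]
 [ 561.9302   -356.77524 ]
 [ 648.2877   -341.26877 ]
 [ 590.5272    -19.59262 ]]
rim 1111 ((573.5487670898438, -188.34640502929688), (90.96004486083984, 327.95672607421875), 10.521737098693848) [[ 498.88962   -35.430267]
 [ 558.7773   -357.87262 ]
 [ 648.2079   -341.26254 ]
 [ 588.32025   -18.82019 ]]
```

View pics/c1.png

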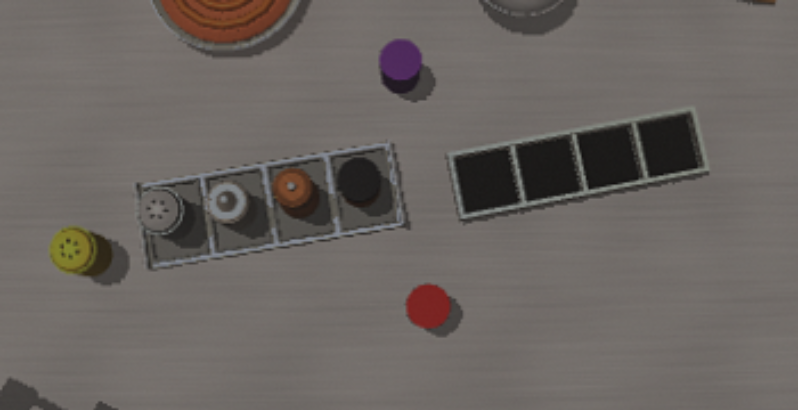

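View pics/c2.png

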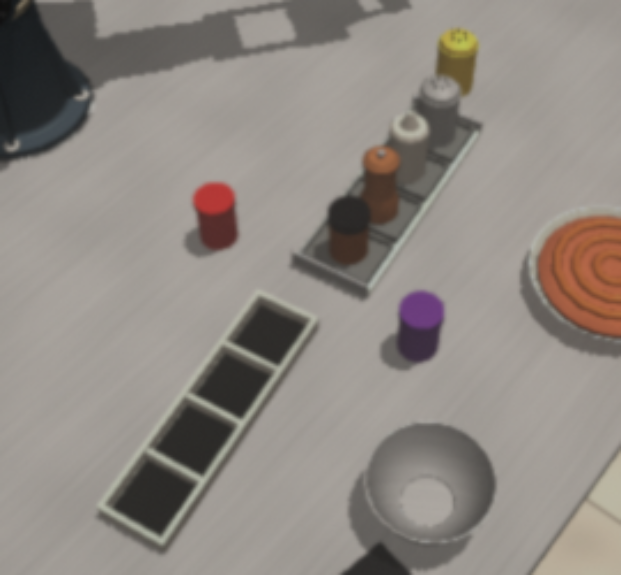

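c1 shows the rack holding the grey dredger (160,210), white bottle (228,203), mill (292,188) and amber jar with black lid (358,180). The yellow dredger at (74,250), the purple jar at (400,62) and the red jar at (428,306) stand outside the rack, so they are look-alikes to leave alone. The caddy is empty and sits to the right, at (580,165). c2 confirms this, with the amber jar at (348,230).

```bash
cat >> h.py <<'E'
def plan(x,y,z,yaw=None):
    """tool-frame mm shift to world target; yaw = angle (deg) of tool y axis in world; roll in rad"""
    s=bot.read_state();R=np.array(s['tcp_rot']);d=R.T@(np.array([x,y,z])-s['position'])*1000
    a=np.degrees(np.arctan2(R[1,1],R[0,1]));roll=None
    if yaw is not None: roll=-np.radians((yaw-a+90)%180-90)
    return d.round(1),None if roll is None else round(roll,3)
E
python3 - <<'E'
from h import *
from scipy.optimize import least_squares
Ws=[np.load(f'{n}0.npy').reshape(-1,3) for n in('top','scene')]
for i,W in enumerate(Ws):
    c=W[~np.isnan(W[:,0])]
    s=c[(c[:,2]>.006)&(c[:,2]<.028)&(c[:,0]>.4)&(c[:,0]<.66)&(c[:,1]<.40)&(c[:,1]>.03)]
    s=s[s[:,0]<.63]
    r=cv2.minAreaRect((s[:,:2]*1000).astype(np.float32));print('rack',i,len(s),r)
for n,r,lo,hi,g in [('dredger',.028,.03,.085,(.512,.320)),('bottle',.026,.03,.088,(.523,.236)),('mill',.02,.066,.095,(.535,.160)),('jar',.0265,.079,.095,(.546,.086))]:
    for W in Ws+[np.vstack(Ws)]:
        s=W[(W[:,2]>lo)&(W[:,2]<hi)&(np.hypot(W[:,0]-g[0],W[:,1]-g[1])<.042)]
        if n=='jar':
            print(n,'rect',len(s),cv2.minEnclosingCircle((s[:,:2]*1000).astype(np.float32)));continue
        if len(s)<20: print(n,'few',len(s));continue
        f=least_squares(lambda p:np.hypot(s[:,0]-p[0],s[:,1]-p[1])-r,g,loss='soft_l1',f_scale=.002)
        print(n,len(s),f.x.round(4),'res',np.median(abs(f.fun)).round(4))
print(plan(.53,.2,.2,9))
E
```

```text
rack 0 2982 ((516.0670776367188, 217.25205993652344), (364.3326110839844, 227.1650848388672), 89.984375)
rack 1 1658 ((512.7512817382812, 203.5384979248047), (211.94313049316406, 339.931884765625), 5.722285747528076)
dredger 85 [0.5125 0.3263] res 0.0003
dredger 191 [0.5085 0.3273] res 0.0011
dredger 276 [0.5095 0.3275] res 0.0013
bottle 69 [0.522  0.2439] res 0.0003
bottle 174 [0.5179 0.2461] res 0.001
bottle 243 [0.5187 0.2461] res 0.0013
mill few 8
mill 93 [0.5324 0.1662] res 0.0007
mill 101 [0.5327 0.1664] res 0.0008
jar rect 295 ((547.2672729492188, 89.4069595336914), 26.515995025634766)
jar rect 255 ((544.0615844726562, 88.17986297607422), 28.573204040527344)
jar rect 550 ((544.72216796875, 88.83851623535156), 29.03818130493164)
(array([-385.8, -210.2,   22.6]), np.float64(0.953))
```

```bash
cat >> h.py <<'E'
def rows(x,y,z,yaw,n):
    s=bot.read_state();R=np.array(s['tcp_rot']);_,roll=plan(x,y,z,yaw);d=(np.array([x,y,z])-s['position'])*1000/n
    for i in range(n):
        print((R.T@d).round(1),round(roll/n,4));R=R@cv2.Rodrigues(np.array([0,0,roll/n]))[0]
E
python3 -c "
from h import *
rows(.511,.327,.20,9.3,9)"
```

```text
[-34.7 -11.7   2.5] 0.1053
[-35.7  -7.9   2.5] 0.1053
[-36.4  -4.1   2.5] 0.1053
[-36.6  -0.3   2.5] 0.1053
[-36.4   3.6   2.5] 0.1053
[-35.9   7.4   2.5] 0.1053
[-34.9  11.1   2.5] 0.1053
[-33.5  14.7   2.5] 0.1053
[-31.8  18.1   2.5] 0.1053
```

>>> move_arm(increments=[{"xyz": [-34.7, -11.7, 2.5], "roll": 0.105, "grip": 100}, {"xyz": [-35.7, -8, 2.5], "roll": 0.105, "grip": 100}, {"xyz": [-36.4, -4, 2.5], "roll": 0.105, "grip": 100}, {"xyz": [-36.6, 0, 2.5], "roll": 0.105, "grip": 100}, {"xyz": [-36.4, 3.6, 2.5], "roll": 0.105, "grip": 100}])

```text
time_s: 1.22
position: [0.4086, 0.4298, 0.2101]
tcp_rot: [[-0.548, 0.836, 0.0], [0.836, 0.548, 0.0], [0.0, 0.0, -1.0]]
force: [0.4, 0.7, 0.8]
opening: 1.001
grasp_force: 0.0
```

>>> move_arm(increments=[{"xyz": [-36, 7.4, 2.5], "roll": 0.105, "grip": 100}, {"xyz": [-35, 11, 2.5], "roll": 0.105, "grip": 100}, {"xyz": [-33.5, 14.7, 2.5], "roll": 0.105, "grip": 100}, {"xyz": [-31.8, 18, 2.5], "roll": 0.105, "grip": 100}, {"xyz": [0, 0, 0], "roll": 0, "grip": 100}])

```text
time_s: 1.63
position: [0.517, 0.3226, 0.1998]
tcp_rot: [[-0.155, 0.988, 0.004], [0.988, 0.155, -0.002], [-0.002, 0.004, -1.0]]
force: [0.4, 0.6, -0.0]
opening: 0.997
grasp_force: 0.0
```

```bash
python3 - <<'E'
from h import *
st=bot.read_state();im,d=bot.capture('wrist');cv2.imwrite('pics/w1.png',im[...,::-1]);W=cloud('wrist',d,st)
print(st['position'],plan(.511,.327,.068,9.3))
for l in ['dredger','bottle','mill','jar']:
    for r in bot.trace(l,'wrist')[:2]:
        P=W[r['mask']];P=P[~np.isnan(P[:,0])];c=cv2.minEnclosingCircle((P[:,:2]*1000).astype(np.float32))
        print(l,round(r['conf'],2),P.mean(0).round(3),np.percentile(P[:,2],98).round(3),c)
E
```

```text
[0.51703768 0.32261594 0.19982913] (array([  2.9,  -3.1, 131.8]), np.float64(-0.003))
dredger 0.87 [0.468 0.434 0.088] 0.096 ((458.50665283203125, 443.3551025390625), 40.08559799194336)
dredger 0.66 [0.511 0.332 0.096] 0.109 ((511.79815673828125, 310.5599060058594), 44.697242736816406)
bottle 0.67 [0.519 0.262 0.081] 0.112 ((530.6918334960938, 278.0686950683594), 79.28048706054688)
mill 0.8 [0.532 0.184 0.087] 0.113 ((528.2115478515625, 225.53663635253906), 121.91382598876953)
```

View pics/w1.png

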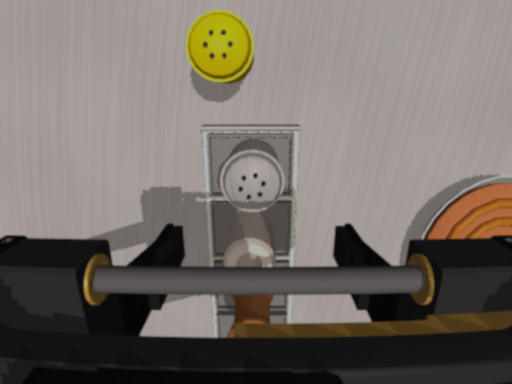

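Wrist view: the grey dredger is at (251,181) in the rack and the yellow look-alike, to be left alone, is at (220,46). The fingers are aligned with the rack, so I'll descend.

>>> move_arm(increments=[{"xyz": [4, -3, 38], "roll": 0, "grip": 100}, {"xyz": [0, 0, 38], "roll": 0, "grip": 100}, {"xyz": [0, 0, 38], "roll": 0, "grip": 100}, {"xyz": [0, 0, 30], "roll": 0, "grip": 100}, {"xyz": [0, 0, 6], "roll": 0, "grip": 100}])

```text
time_s: 2.3
position: [0.5029, 0.3305, 0.0452]
tcp_rot: [[-0.167, 0.986, -0.01], [0.986, 0.167, -0.004], [-0.002, -0.01, -1.0]]
force: [-0.7, 0.2, 0.0]
opening: 0.996
grasp_force: 0.0
```

>>> move_arm(increments=[{"xyz": [0, 0, 0], "roll": 0, "grip": 0}, {"xyz": [0, 0, 0], "roll": 0, "grip": 0}, {"xyz": [0, 0, 0], "roll": 0, "grip": 0}, {"xyz": [0, 0, 0], "roll": 0, "grip": 0}, {"xyz": [0, 0, 0], "roll": 0, "grip": 0}])

```text
time_s: 2.72
position: [0.509, 0.3314, 0.0521]
tcp_rot: [[-0.164, 0.986, 0.004], [0.986, 0.164, 0.001], [0.001, 0.004, -1.0]]
force: [-0.4, 0.4, -0.2]
opening: 0.706
grasp_force: 0.0
```

>>> move_arm(increments=[{"xyz": [0, 0, 0], "roll": 0, "grip": 0}, {"xyz": [0, 0, 0], "roll": 0, "grip": 0}, {"xyz": [0, 0, 0], "roll": 0, "grip": 0}, {"xyz": [0, 0, 0], "roll": 0, "grip": 0}])

```text
time_s: 3.05
position: [0.5096, 0.3314, 0.0518]
tcp_rot: [[-0.164, 0.986, 0.004], [0.986, 0.164, 0.002], [0.001, 0.004, -1.0]]
force: [1.0, 0.5, 6.4]
opening: 0.64
grasp_force: 30.0
```

>>> move_arm(increments=[{"xyz": [0, 0, -15], "roll": 0, "grip": 0}, {"xyz": [0, 0, -35], "roll": 0, "grip": 0}, {"xyz": [0, 0, -38], "roll": 0, "grip": 0}, {"xyz": [0, 0, -32], "roll": 0, "grip": 0}, {"xyz": [-10, 0, -15], "roll": 0, "grip": 0}])

```text
time_s: 3.47
position: [0.5105, 0.3228, 0.1889]
tcp_rot: [[-0.165, 0.986, 0.005], [0.986, 0.165, 0.003], [0.003, 0.006, -1.0]]
force: [0.8, 0.6, -3.5]
opening: 0.639
grasp_force: 30.0
```

>>> move_arm(increments=[{"xyz": [-25, -1, 0], "roll": 0, "grip": 0}, {"xyz": [-38, -1, 0], "roll": 0, "grip": 0}, {"xyz": [-38, -1, 0], "roll": 0, "grip": 0}, {"xyz": [-38, -1, 0], "roll": 0, "grip": 0}, {"xyz": [-38, -1, 0], "roll": 0, "grip": 0}])

```text
time_s: 3.88
position: [0.5321, 0.1439, 0.1843]
tcp_rot: [[-0.165, 0.986, -0.003], [0.986, 0.165, -0.0], [0.0, -0.003, -1.0]]
force: [0.9, 0.9, -3.4]
opening: 0.634
grasp_force: 30.0
```

>>> move_arm(increments=[{"xyz": [-38, -1, 0], "roll": 0, "grip": 0}, {"xyz": [-38, -1, 0], "roll": 0, "grip": 0}, {"xyz": [-38, -1, 0], "roll": 0, "grip": 0}, {"xyz": [-38, -1, 0], "roll": 0, "grip": 0}, {"xyz": [-38, -1, 0], "roll": 0, "grip": 0}])

```text
time_s: 4.3
position: [0.5585, -0.0443, 0.1842]
tcp_rot: [[-0.164, 0.986, -0.003], [0.986, 0.164, 0.001], [0.002, -0.003, -1.0]]
force: [-0.1, -0.6, -3.9]
opening: 0.64
grasp_force: 30.0
```

>>> move_arm(increments=[{"xyz": [-38, -1, 0], "roll": 0, "grip": 0}, {"xyz": [-38, -1, 0], "roll": 0, "grip": 0}, {"xyz": [-38, -1, 0], "roll": 0, "grip": 0}, {"xyz": [-38, -1, 0], "roll": 0, "grip": 0}, {"xyz": [-25, -1, 0], "roll": 0, "grip": 0}])

```text
time_s: 4.72
position: [0.5835, -0.2219, 0.1841]
tcp_rot: [[-0.162, 0.987, -0.001], [0.987, 0.162, -0.001], [-0.001, -0.001, -1.0]]
force: [1.4, 0.2, -3.7]
opening: 0.635
grasp_force: 30.0
```

```bash
python3 - <<'E'
from h import *
s=bot.read_state();print(s['position'],plan(.5965,-.302,.075,9.8))
st=s;im,d=bot.capture('wrist');cv2.imwrite('pics/w2.png',im[...,::-1])
s=bot.read_state();print(s['position'],s['opening'],plan(.5965,-.302,.075,9.8))
E
```

```text
[ 0.5834523  -0.22193916  0.18410464] (array([-81.1,   0. , 109.1]), np.float64(-0.008))
[ 0.58464399 -0.22689616  0.18429407] 0.6392341581439064 (array([-75.4,  -0.4, 109.8]), np.float64(-0.01))
```

View pics/w2.png

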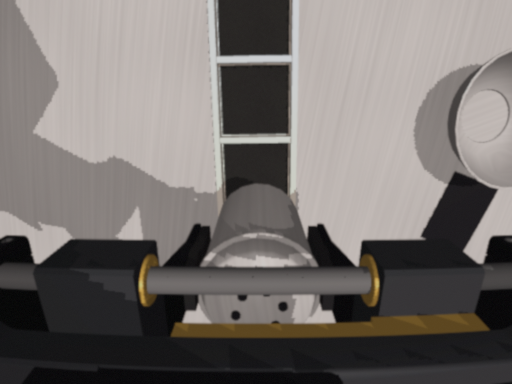

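The dredger is held upright at about (260,260) and the caddy wells are in line, with their edges at columns 216–296. I'll move above the well and measure the grasp offset there.

>>> move_arm(increments=[{"xyz": [-30, 0, 10], "roll": 0, "grip": 0}, {"xyz": [-30, 0, 30], "roll": 0, "grip": 0}, {"xyz": [-15, 0, 30], "roll": 0, "grip": 0}, {"xyz": [0, 0, 0], "roll": 0, "grip": 0}, {"xyz": [0, 0, 0], "roll": 0, "grip": 0}])

```text
time_s: 5.18
position: [0.5934, -0.2904, 0.1119]
tcp_rot: [[-0.162, 0.987, -0.007], [0.987, 0.162, 0.006], [0.007, -0.006, -1.0]]
force: [0.1, -0.1, -3.9]
opening: 0.638
grasp_force: 30.0
```

```bash
cat >> h.py <<'E'
from scipy.optimize import least_squares
def held(r,lo,hi):
    """circle fit (tool frame, mm) of held thing; lo,hi: tool z range (m, negative = behind TCP)"""
    st=bot.read_state();im,d=bot.capture('wrist');W=cloud('wrist',d,st);R=np.array(st['tcp_rot'])
    P=(W-st['position'])@R;s=P[(P[...,2]>lo)&(P[...,2]<hi)&(abs(P[...,0])<.045)&(abs(P[...,1])<.02)]
    f=least_squares(lambda p:np.hypot(s[:,0]-p[0],s[:,1]-p[1])-r,[0,0],loss='soft_l1',f_scale=.001)
    return (f.x*1000).round(1),len(s),np.median(abs(f.fun)).round(4),st['position'],W
E
python3 - <<'E'
from h import *
x,n,res,p,W=held(.028,-.035,.03);print(x,n,res,p)
c=W.reshape(-1,3);s=c[(c[:,2]>.018)&(c[:,2]<.03)&(c[:,1]<0)&(c[:,1]>-.4)&(c[:,0]>.49)&(c[:,0]<.66)]
r=cv2.minAreaRect((s[:,:2]*1000).astype(np.float32));print(len(s),r,cv2.boxPoints(r))
print(plan(.5965,-.302,.045,9.8))
E
```

```text
[-5.4  0.3] 2863 0.0002 [ 0.5933979  -0.29035003  0.11192089]
5459 ((583.0969848632812, -236.677978515625), (86.79423522949219, 191.9933319091797), 10.131450653076172) [[ 523.4901  -149.81207]
 [ 557.26306 -338.81158]
 [ 642.70386 -323.54388]
 [ 608.9309  -134.54437]]
(array([-12.1,  -0.1,  69. ]), np.float64(-0.007))
```

>>> move_arm(increments=[{"xyz": [-10, -1, 5], "roll": 0, "grip": 0}, {"xyz": [0, 0, 20], "roll": 0, "grip": 0}, {"xyz": [0, 0, 15], "roll": 0, "grip": 0}, {"xyz": [0, 0, 10], "roll": 0, "grip": 0}, {"xyz": [0, 0, 5], "roll": 0, "grip": 0}])

```text
time_s: 5.65
position: [0.5968, -0.3009, 0.0603]
tcp_rot: [[-0.165, 0.986, -0.001], [0.986, 0.165, 0.0], [0.0, -0.0, -1.0]]
force: [-0.2, 0.1, -3.5]
opening: 0.638
grasp_force: 30.0
```

>>> move_arm(increments=[{"xyz": [0, 0, 4], "roll": 0, "grip": 0}, {"xyz": [0, 0, 4], "roll": 0, "grip": 0}, {"xyz": [0, 0, 2], "roll": 0, "grip": 0}, {"xyz": [0, 0, 0], "roll": 0, "grip": 0}, {"xyz": [0, 0, 0], "roll": 0, "grip": 0}])

```text
time_s: 6.07
position: [0.5972, -0.3018, 0.051]
tcp_rot: [[-0.164, 0.986, 0.001], [0.986, 0.164, -0.001], [-0.001, 0.001, -1.0]]
force: [0.8, -0.6, -3.8]
opening: 0.639
grasp_force: 30.0
```

>>> move_arm(increments=[{"xyz": [0, -2, 2], "roll": 0, "grip": 0}, {"xyz": [0, 0, 2], "roll": 0, "grip": 0}, {"xyz": [0, 0, 1], "roll": 0, "grip": 0}, {"xyz": [0, 0, 0], "roll": 0, "grip": 0}, {"xyz": [0, 0, 0], "roll": 0, "grip": 0}])

```text
time_s: 6.48
position: [0.5949, -0.302, 0.0455]
tcp_rot: [[-0.164, 0.986, -0.0], [0.986, 0.164, 0.0], [0.0, -0.0, -1.0]]
force: [-0.1, -0.0, -4.8]
opening: 0.637
grasp_force: 30.0
```

Nearly down; another 2 mm should bring contact.

>>> move_arm(increments=[{"xyz": [0, 0, 1], "roll": 0, "grip": 0}, {"xyz": [0, 0, 1], "roll": 0, "grip": 0}, {"xyz": [0, 0, 0], "roll": 0, "grip": 0}])

```text
time_s: 6.73
position: [0.5951, -0.3022, 0.0449]
tcp_rot: [[-0.164, 0.986, 0.001], [0.986, 0.164, -0.001], [-0.001, 0.0, -1.0]]
force: [-1.9, 0.7, 4.3]
opening: 0.637
grasp_force: 30.0
```

>>> move_arm(increments=[{"xyz": [0, 0, 0], "roll": 0, "grip": 100}, {"xyz": [0, 0, 0], "roll": 0, "grip": 100}, {"xyz": [0, 0, 0], "roll": 0, "grip": 100}, {"xyz": [0, 0, 0], "roll": 0, "grip": 100}, {"xyz": [0, 0, -5], "roll": 0, "grip": 100}])

```text
time_s: 7.15
position: [0.5944, -0.3016, 0.0477]
tcp_rot: [[-0.164, 0.986, -0.001], [0.986, 0.164, 0.001], [0.001, -0.001, -1.0]]
force: [0.7, 1.1, -1.0]
opening: 0.932
grasp_force: 0.0
```

>>> move_arm(increments=[{"xyz": [0, 0, -25], "roll": 0, "grip": 100}, {"xyz": [0, 0, -40], "roll": 0, "grip": 100}, {"xyz": [0, 0, -40], "roll": 0, "grip": 100}, {"xyz": [19, 0, -30], "roll": 0, "grip": 100}, {"xyz": [38, 1, 0], "roll": 0, "grip": 100}])

```text
time_s: 7.57
position: [0.5921, -0.2522, 0.192]
tcp_rot: [[-0.16, 0.987, 0.016], [0.987, 0.16, -0.012], [-0.015, 0.014, -1.0]]
force: [2.2, 1.0, 0.2]
opening: 0.996
grasp_force: 0.0
```

```bash
python3 - <<'E'
from h import *
s=bot.read_state()
print(s['position'],plan(.520,.245,.19,9.4))
im,d=bot.capture('top');W=cloud('top',d);w=W.reshape(-1,3)
g=(.595,-.306);q=w[(w[:,2]>.03)&(w[:,2]<.075)&(np.hypot(w[:,0]-g[0],w[:,1]-g[1])<.04)]
if len(q)>15:
    f=least_squares(lambda p:np.hypot(q[:,0]-p[0],q[:,1]-p[1])-.028,g,loss='soft_l1',f_scale=.001);print('dredger',f.x.round(4),len(q),q[:,2].max())
q=w[(w[:,2]>.085)&(w[:,2]<.11)&(np.hypot(w[:,0]-g[0],w[:,1]-g[1])<.04)];print(len(q),q.mean(0),q[:,2].max())
E
```

```text
[ 0.59207398 -0.25223733  0.19196039] (array([502.3,   8.5,  -5.2]), np.float64(-0.003))<stdin>:8: RuntimeWarning: Mean of empty slice.
  ret = um.true_divide(
Traceback (most recent call last):
ValueError: zero-size array to reduction operation maximum which has no identity
```

>>> move_arm(increments=[{"xyz": [38, 1, 0], "roll": 0, "grip": 100}, {"xyz": [38, 1, 0], "roll": 0, "grip": 100}, {"xyz": [38, 1, 0], "roll": 0, "grip": 100}, {"xyz": [38, 1, 0], "roll": 0, "grip": 100}, {"xyz": [38, 1, 0], "roll": 0, "grip": 100}])

```text
time_s: 8.03
position: [0.5595, -0.0556, 0.1836]
tcp_rot: [[-0.164, 0.986, -0.0], [0.986, 0.164, 0.0], [0.0, -0.0, -1.0]]
force: [0.8, 0.1, -0.2]
opening: 0.998
grasp_force: 0.0
```

>>> move_arm(increments=[{"xyz": [38, 1, 0], "roll": 0, "grip": 100}, {"xyz": [38, 1, 0], "roll": 0, "grip": 100}, {"xyz": [38, 1, 0], "roll": 0, "grip": 100}, {"xyz": [38, 1, 0], "roll": 0, "grip": 100}, {"xyz": [38, 1, 0], "roll": 0, "grip": 100}])

```text
time_s: 8.45
position: [0.5332, 0.1327, 0.1836]
tcp_rot: [[-0.164, 0.986, -0.0], [0.986, 0.164, 0.0], [0.0, -0.0, -1.0]]
force: [0.7, -0.5, 0.1]
opening: 1.002
grasp_force: 0.0
```

>>> move_arm(increments=[{"xyz": [38, 1, 0], "roll": 0, "grip": 100}, {"xyz": [38, 1, 0], "roll": 0, "grip": 100}, {"xyz": [38, 1, 0], "roll": 0, "grip": 100}, {"xyz": [0, 0, 0], "roll": 0, "grip": 100}, {"xyz": [0, 0, 0], "roll": 0, "grip": 100}])

```text
time_s: 8.87
position: [0.5173, 0.2459, 0.1834]
tcp_rot: [[-0.169, 0.986, -0.0], [0.986, 0.169, -0.0], [-0.0, -0.0, -1.0]]
force: [0.1, 0.0, 0.4]
opening: 1.001
grasp_force: 0.0
```

```bash
python3 - <<'E'
from h import *
s=bot.read_state()
print(s['position'],plan(.520,.245,.19,9.4))
im,d=bot.capture('top');W=cloud('top',d);w=W.reshape(-1,3)
g=(.595,-.306)
for lo,hi in((.03,.08),(.085,.115)):
    q=w[(w[:,2]>lo)&(w[:,2]<hi)&(np.hypot(w[:,0]-g[0],w[:,1]-g[1])<.04)]
    f=least_squares(lambda p:np.hypot(q[:,0]-p[0],q[:,1]-p[1])-.028,g,loss='soft_l1',f_scale=.001);print('dredger',f.x.round(4),len(q),q.mean(0),q[:,2].max())
E
```

```text
[0.51726041 0.2458598  0.18342836] (array([-1.3,  2.6, -6.6]), np.float64(0.006))
dredger [ 0.5983 -0.3075] 105 [ 0.58632381 -0.28865742  0.05543996] 0.07987647830055256
dredger [ 0.6024 -0.3124] 313 [ 0.59578106 -0.30463063  0.09646715] 0.10722023695172234
```

>>> move_arm(increments=[{"xyz": [0, 1, 25], "roll": 0, "grip": 100}, {"xyz": [0, 0, 38], "roll": 0, "grip": 100}, {"xyz": [0, 0, 35], "roll": 0, "grip": 100}, {"xyz": [0, 0, 18], "roll": 0, "grip": 100}, {"xyz": [0, 0, 7], "roll": 0, "grip": 100}])

```text
time_s: 9.33
position: [0.5173, 0.2415, 0.0573]
tcp_rot: [[-0.162, 0.987, -0.007], [0.987, 0.162, -0.002], [-0.001, -0.007, -1.0]]
force: [-0.2, 0.3, 0.5]
opening: 0.997
grasp_force: 0.0
```

>>> move_arm(increments=[{"xyz": [0, 0, 0], "roll": 0, "grip": 0}, {"xyz": [0, 0, 0], "roll": 0, "grip": 0}, {"xyz": [0, 0, 0], "roll": 0, "grip": 0}, {"xyz": [0, 0, 0], "roll": 0, "grip": 0}, {"xyz": [0, 0, 0], "roll": 0, "grip": 0}])

```text
time_s: 9.75
position: [0.5203, 0.2442, 0.0621]
tcp_rot: [[-0.164, 0.986, 0.003], [0.986, 0.164, 0.001], [0.0, 0.003, -1.0]]
force: [0.9, 0.9, 0.5]
opening: 0.709
grasp_force: 0.0
```

>>> move_arm(increments=[{"xyz": [0, 0, 0], "roll": 0, "grip": 0}, {"xyz": [0, 0, 0], "roll": 0, "grip": 0}, {"xyz": [0, 0, 0], "roll": 0, "grip": 0}, {"xyz": [0, 0, 0], "roll": 0, "grip": 0}])

```text
time_s: 10.08
position: [0.52, 0.2443, 0.0615]
tcp_rot: [[-0.164, 0.986, 0.002], [0.986, 0.164, 0.0], [0.0, 0.002, -1.0]]
force: [0.5, -0.5, 6.6]
opening: 0.587
grasp_force: 30.0
```

>>> move_arm(increments=[{"xyz": [0, 0, -15], "roll": 0, "grip": 0}, {"xyz": [0, 0, -35], "roll": 0, "grip": 0}, {"xyz": [0, 0, -38], "roll": 0, "grip": 0}, {"xyz": [0, 0, -32], "roll": 0, "grip": 0}, {"xyz": [-10, 0, -10], "roll": 0, "grip": 0}])

```text
time_s: 10.5
position: [0.5228, 0.2359, 0.1948]
tcp_rot: [[-0.166, 0.986, 0.007], [0.986, 0.166, 0.003], [0.002, 0.008, -1.0]]
force: [0.6, 0.2, -2.6]
opening: 0.587
grasp_force: 30.0
```

>>> move_arm(increments=[{"xyz": [-25, -1, 0], "roll": 0, "grip": 0}, {"xyz": [-38, -1, 0], "roll": 0, "grip": 0}, {"xyz": [-38, -1, 0], "roll": 0, "grip": 0}, {"xyz": [-38, -1, 0], "roll": 0, "grip": 0}, {"xyz": [-38, -1, 0], "roll": 0, "grip": 0}])

```text
time_s: 10.92
position: [0.5434, 0.0567, 0.1888]
tcp_rot: [[-0.165, 0.986, -0.004], [0.986, 0.165, 0.0], [0.001, -0.004, -1.0]]
force: [1.1, 0.1, -2.0]
opening: 0.59
grasp_force: 30.0
```

>>> move_arm(increments=[{"xyz": [-38, -2, 0], "roll": 0, "grip": 0}, {"xyz": [-38, -1, 0], "roll": 0, "grip": 0}, {"xyz": [-38, -2, 0], "roll": 0, "grip": 0}, {"xyz": [-38, -1, 0], "roll": 0, "grip": 0}, {"xyz": [-38, -2, 0], "roll": 0, "grip": 0}])

```text
time_s: 11.33
position: [0.5667, -0.132, 0.1885]
tcp_rot: [[-0.164, 0.986, -0.004], [0.986, 0.164, 0.001], [0.002, -0.003, -1.0]]
force: [0.5, 0.2, -2.1]
opening: 0.588
grasp_force: 30.0
```

>>> move_arm(increments=[{"xyz": [-38, -2, 0], "roll": 0, "grip": 0}, {"xyz": [-38, -2, 15], "roll": 0, "grip": 0}, {"xyz": [-22, 0, 25], "roll": 0, "grip": 0}, {"xyz": [0, 0, 15], "roll": 0, "grip": 0}, {"xyz": [0, 0, 0], "roll": 0, "grip": 0}])

```text
time_s: 11.75
position: [0.5763, -0.2277, 0.1298]
tcp_rot: [[-0.161, 0.987, -0.01], [0.987, 0.161, 0.006], [0.007, -0.009, -1.0]]
force: [-1.9, 1.1, -3.1]
opening: 0.582
grasp_force: 30.0
```

```bash
python3 - <<'E'
from h import *
x,n,res,p,W=held(.026,-.02,.03);print(x,n,res,p)
t=bot.read_state();R=np.array(t['tcp_rot']);
for c in [(.581,-.2275)]:
    g=np.array([*c,0])-R@np.array([*x/1000,0]);print(t['position'],plan(g[0],g[1],.0545,10))
E
```

```text
[0.6 0.4] 1801 0.0001 [ 0.5762746  -0.22772229  0.1297741 ]
[ 0.57712208 -0.22682432  0.13165826] (array([-2.4,  3.9, 77.1]), np.float64(-0.011))
```

>>> move_arm(increments=[{"xyz": [-2, 2, 10], "roll": 0, "grip": 0}, {"xyz": [0, 0, 25], "roll": 0, "grip": 0}, {"xyz": [0, 0, 20], "roll": 0, "grip": 0}, {"xyz": [0, 0, 10], "roll": 0, "grip": 0}, {"xyz": [0, 0, 3], "roll": 0, "grip": 0}])

```text
time_s: 12.22
position: [0.5819, -0.2275, 0.066]
tcp_rot: [[-0.166, 0.986, -0.003], [0.986, 0.166, 0.002], [0.002, -0.003, -1.0]]
force: [-0.7, 1.1, -2.9]
opening: 0.584
grasp_force: 30.0
```

>>> move_arm(increments=[{"xyz": [0, 0, 2], "roll": 0, "grip": 0}, {"xyz": [0, 0, 1], "roll": 0, "grip": 0}, {"xyz": [0, 0, 0], "roll": 0, "grip": 0}, {"xyz": [0, 0, 0], "roll": 0, "grip": 0}])

```text
time_s: 12.55
position: [0.5836, -0.2293, 0.0658]
tcp_rot: [[-0.164, 0.986, 0.002], [0.986, 0.164, -0.001], [-0.002, 0.002, -1.0]]
force: [-0.8, 0.1, -3.5]
opening: 0.586
grasp_force: 30.0
```

>>> move_arm(increments=[{"xyz": [1, -2, 4], "roll": 0, "grip": 0}, {"xyz": [0, 0, 3], "roll": 0, "grip": 0}, {"xyz": [0, 0, 2], "roll": 0, "grip": 0}, {"xyz": [0, 0, 1], "roll": 0, "grip": 0}, {"xyz": [0, 0, 0], "roll": 0, "grip": 0}])

```text
time_s: 12.97
position: [0.5805, -0.2283, 0.0546]
tcp_rot: [[-0.164, 0.986, -0.0], [0.986, 0.164, 0.0], [0.0, -0.0, -1.0]]
force: [-0.3, -0.3, -2.0]
opening: 0.584
grasp_force: 30.0
```

>>> move_arm(increments=[{"xyz": [0, 0, 1], "roll": 0, "grip": 0}, {"xyz": [0, 0, 1], "roll": 0, "grip": 0}, {"xyz": [0, 0, 0], "roll": 0, "grip": 0}])

```text
time_s: 13.22
position: [0.5806, -0.2283, 0.0545]
tcp_rot: [[-0.165, 0.986, -0.0], [0.986, 0.165, -0.0], [-0.0, -0.0, -1.0]]
force: [-2.4, 2.1, 9.0]
opening: 0.588
grasp_force: 30.0
```

>>> move_arm(increments=[{"xyz": [0, 0, 0], "roll": 0, "grip": 100}, {"xyz": [0, 0, 0], "roll": 0, "grip": 100}, {"xyz": [0, 0, 0], "roll": 0, "grip": 100}, {"xyz": [0, 0, 0], "roll": 0, "grip": 100}, {"xyz": [0, 0, -5], "roll": 0, "grip": 100}])

```text
time_s: 13.63
position: [0.5801, -0.228, 0.0567]
tcp_rot: [[-0.164, 0.986, -0.002], [0.986, 0.164, 0.001], [0.001, -0.001, -1.0]]
force: [-0.4, 0.3, -0.2]
opening: 0.879
grasp_force: 0.0
```

>>> move_arm(increments=[{"xyz": [0, 0, -25], "roll": 0, "grip": 100}, {"xyz": [0, 0, -40], "roll": 0, "grip": 100}, {"xyz": [0, 0, -40], "roll": 0, "grip": 100}, {"xyz": [19, 0, -25], "roll": 0, "grip": 100}, {"xyz": [38, 1, 0], "roll": 0, "grip": 100}])

```text
time_s: 14.05
position: [0.5777, -0.1775, 0.1947]
tcp_rot: [[-0.16, 0.987, 0.015], [0.987, 0.16, -0.009], [-0.012, 0.014, -1.0]]
force: [2.1, 1.4, 0.1]
opening: 0.997
grasp_force: 0.0
```

>>> move_arm(increments=[{"xyz": [38, 2, 0], "roll": 0, "grip": 100}, {"xyz": [38, 2, 0], "roll": 0, "grip": 100}, {"xyz": [38, 2, 0], "roll": 0, "grip": 100}, {"xyz": [38, 2, 0], "roll": 0, "grip": 100}, {"xyz": [38, 2, 0], "roll": 0, "grip": 100}])

```text
time_s: 14.47
position: [0.5505, 0.0187, 0.188]
tcp_rot: [[-0.164, 0.986, 0.0], [0.986, 0.164, 0.0], [-0.0, 0.0, -1.0]]
force: [0.5, 0.7, -0.7]
opening: 0.999
grasp_force: 0.0
```

>>> move_arm(increments=[{"xyz": [38, 2, 0], "roll": 0, "grip": 100}, {"xyz": [38, 2, 0], "roll": 0, "grip": 100}, {"xyz": [38, 2, 0], "roll": 0, "grip": 100}, {"xyz": [35, 1, 0], "roll": 0, "grip": 100}, {"xyz": [0, 0, 0], "roll": 0, "grip": 100}])

```text
time_s: 14.88
position: [0.5317, 0.1711, 0.1879]
tcp_rot: [[-0.17, 0.985, -0.0], [0.985, 0.17, 0.003], [0.003, 0.0, -1.0]]
force: [0.1, -0.5, 0.4]
opening: 0.998
grasp_force: 0.0
```

```bash
python3 - <<'E'
from h import *
im,d=bot.capture('top');w=cloud('top',d).reshape(-1,3)
print(bot.read_state()['position'],plan(.533,.166,.064,9.4))
for nm,r,g in(('dredger',.028,(.596,-.306)),('bottle',.026,(.581,-.228))):
    q=w[(w[:,2]>.03)&(w[:,2]<.08)&(np.hypot(w[:,0]-g[0],w[:,1]-g[1])<.04)]
    f=least_squares(lambda p:np.hypot(q[:,0]-p[0],q[:,1]-p[1])-r,g,loss='soft_l1',f_scale=.001);print(nm,f.x.round(4),len(q),np.median(abs(f.fun)))
E
```

```text
[0.53240268 0.16829759 0.1877947 ] (array([ -2.4,   0.2, 123.8]), np.float64(0.006))
dredger [ 0.5983 -0.3078] 104 0.00051985129576217
bottle [ 0.5828 -0.2285] 84 0.0004056088756614947
```

>>> move_arm(increments=[{"xyz": [-1, 0, 25], "roll": 0, "grip": 100}, {"xyz": [0, 0, 38], "roll": 0, "grip": 100}, {"xyz": [0, 0, 35], "roll": 0, "grip": 100}, {"xyz": [0, 0, 19], "roll": 0, "grip": 100}, {"xyz": [0, 0, 7], "roll": 0, "grip": 100}])

```text
time_s: 15.35
position: [0.5316, 0.1626, 0.0604]
tcp_rot: [[-0.163, 0.987, -0.006], [0.987, 0.163, -0.001], [-0.0, -0.006, -1.0]]
force: [0.5, -0.5, 0.2]
opening: 1.0
grasp_force: 0.0
```

>>> move_arm(increments=[{"xyz": [0, 0, 0], "roll": 0, "grip": 0}, {"xyz": [0, 0, 0], "roll": 0, "grip": 0}, {"xyz": [0, 0, 0], "roll": 0, "grip": 0}, {"xyz": [0, 0, 0], "roll": 0, "grip": 0}, {"xyz": [0, 0, 0], "roll": 0, "grip": 0}])

```text
time_s: 15.77
position: [0.5346, 0.1643, 0.0651]
tcp_rot: [[-0.164, 0.986, 0.003], [0.986, 0.164, 0.0], [-0.0, 0.003, -1.0]]
force: [0.9, -1.0, -0.0]
opening: 0.708
grasp_force: 0.0
```

>>> move_arm(increments=[{"xyz": [0, 0, 0], "roll": 0, "grip": 0}, {"xyz": [0, 0, 0], "roll": 0, "grip": 0}, {"xyz": [0, 0, 0], "roll": 0, "grip": 0}, {"xyz": [0, 0, 0], "roll": 0, "grip": 0}, {"xyz": [0, 0, 0], "roll": 0, "grip": 0}])

```text
time_s: 16.18
position: [0.5342, 0.1644, 0.0642]
tcp_rot: [[-0.164, 0.986, 0.002], [0.986, 0.164, 0.0], [-0.0, 0.002, -1.0]]
force: [0.8, 0.3, 6.2]
opening: 0.514
grasp_force: 30.0
```

```bash
python3 - <<'E'
from h import *
s=bot.read_state();print(s['position'],s['opening'],s['grasp_force'],s['force'],s['moment'])
im,d=bot.capture('wrist');b,_=bot.capture('scene')
A=cv2.resize(im[150:384,100:420],None,fx=1.2,fy=1.2);B=cv2.resize(b[80:220,200:360],None,fx=2.5,fy=2.5)
C=np.zeros((A.shape[0]+0,800,3),np.uint8);h=max(A.shape[0],B.shape[0]);C=np.zeros((h,A.shape[1]+B.shape[1],3),np.uint8)
C[:A.shape[0],:A.shape[1]]=A;C[:B.shape[0],A.shape[1]:]=B
cv2.imwrite('pics/m1.png',C[...,::-1])
E
```

```text
[0.53423486 0.16437915 0.06420303] 0.5144881801507194 30.000364679144695 [0.81155066 0.31032637 6.18221952] [-0.05665555  0.03860856 -0.01608988]
```

View pics/m1.png

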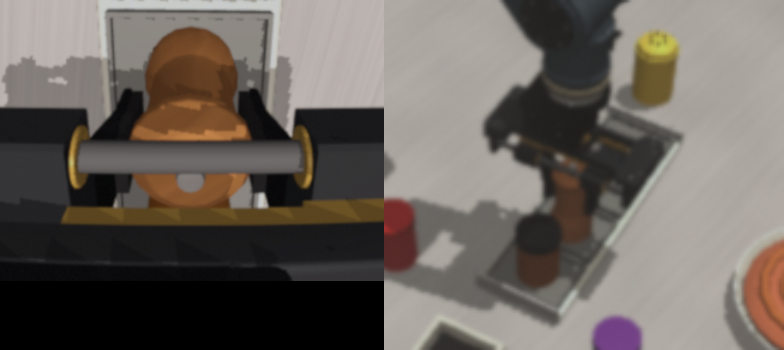

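The mill is upright between the fingers, head at (190,150). The opening reads 45 mm instead of the 40 mm waist, so the pads probably bear on the head's lower edge. I'll regrip 3 mm lower.

>>> move_arm(increments=[{"xyz": [0, 0, 0], "roll": 0, "grip": 75}, {"xyz": [0, 0, 0], "roll": 0, "grip": 75}, {"xyz": [0, 0, 0], "roll": 0, "grip": 75}, {"xyz": [0, 0, 3], "roll": 0, "grip": 75}, {"xyz": [0, 0, 0], "roll": 0, "grip": 75}])

```text
time_s: 16.7
position: [0.5327, 0.1642, 0.0597]
tcp_rot: [[-0.164, 0.986, -0.002], [0.986, 0.164, -0.0], [0.0, -0.002, -1.0]]
force: [-0.6, -0.5, -0.3]
opening: 0.738
grasp_force: 0.0
```

>>> move_arm(increments=[{"xyz": [0, 0, 0], "roll": 0, "grip": 0}, {"xyz": [0, 0, 0], "roll": 0, "grip": 0}, {"xyz": [0, 0, 0], "roll": 0, "grip": 0}, {"xyz": [0, 0, 0], "roll": 0, "grip": 0}, {"xyz": [0, 0, 0], "roll": 0, "grip": 0}])

```text
time_s: 17.12
position: [0.5338, 0.1643, 0.0606]
tcp_rot: [[-0.164, 0.986, 0.001], [0.986, 0.164, 0.0], [-0.0, 0.001, -1.0]]
force: [0.4, 0.4, -0.3]
opening: 0.516
grasp_force: 30.0
```

>>> move_arm(increments=[{"xyz": [0, 0, 0], "roll": 0, "grip": 0}, {"xyz": [0, 0, 0], "roll": 0, "grip": 0}, {"xyz": [0, 0, 0], "roll": 0, "grip": 0}])

```text
time_s: 17.37
position: [0.5338, 0.1643, 0.0606]
tcp_rot: [[-0.164, 0.986, 0.0], [0.986, 0.164, 0.0], [-0.0, 0.0, -1.0]]
force: [0.6, -0.5, -1.3]
opening: 0.522
grasp_force: 30.0
```

>>> move_arm(increments=[{"xyz": [0, 0, -5], "roll": 0, "grip": 0}, {"xyz": [0, 0, -8], "roll": 0, "grip": 0}, {"xyz": [0, 0, -5], "roll": 0, "grip": 0}, {"xyz": [0, 0, 0], "roll": 0, "grip": 0}])

```text
time_s: 17.7
position: [0.5343, 0.1644, 0.08]
tcp_rot: [[-0.164, 0.986, 0.002], [0.986, 0.164, 0.0], [-0.0, 0.002, -1.0]]
force: [-0.0, 0.3, -1.7]
opening: 0.519
grasp_force: 30.0
```

```bash
python3 - <<'E'
from h import *
s=bot.read_state();print(s['position'],s['opening'],s['grasp_force'],s['force'],s['moment'])
im,d=bot.capture('wrist');b,_=bot.capture('scene')
A=cv2.resize(im[150:384,100:420],None,fx=1.2,fy=1.2);B=cv2.resize(b[80:220,200:360],None,fx=2.5,fy=2.5)
h=max(A.shape[0],B.shape[0]);C=np.zeros((h,A.shape[1]+B.shape[1],3),np.uint8)
C[:A.shape[0],:A.shape[1]]=A;C[:B.shape[0],A.shape[1]:]=B
cv2.imwrite('pics/m2.png',C[...,::-1])
E
```

```text
[0.5343426  0.16440908 0.08004361] 0.5185628267588278 29.999801134108566 [-0.04176776  0.32350628 -1.65016666] [-0.1215966 -0.0210368  0.0265409]
```

View pics/m2.png

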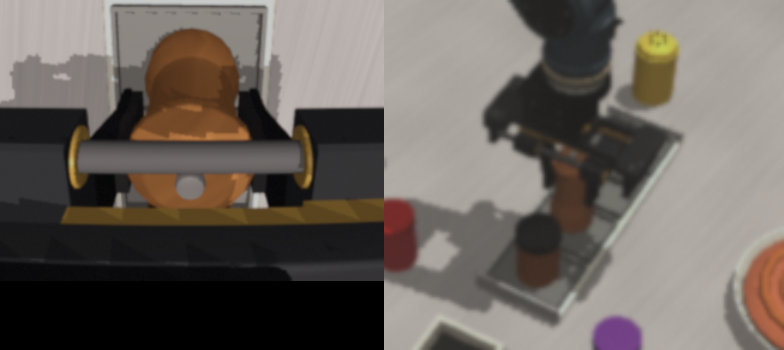

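The mill is lifted and hanging straight, so I'll carry it over.

>>> move_arm(increments=[{"xyz": [0, 0, -15], "roll": 0, "grip": 0}, {"xyz": [0, 0, -35], "roll": 0, "grip": 0}, {"xyz": [0, 0, -35], "roll": 0, "grip": 0}, {"xyz": [-10, -1, -15], "roll": 0, "grip": 0}, {"xyz": [-25, -1, 0], "roll": 0, "grip": 0}])

```text
time_s: 18.22
position: [0.5395, 0.1316, 0.1828]
tcp_rot: [[-0.168, 0.986, 0.009], [0.986, 0.168, 0.002], [0.0, 0.009, -1.0]]
force: [2.5, -0.0, -1.7]
opening: 0.519
grasp_force: 30.0
```

>>> move_arm(increments=[{"xyz": [-36, -2, 0], "roll": 0, "grip": 0}, {"xyz": [-36, -2, 0], "roll": 0, "grip": 0}, {"xyz": [-36, -3, 0], "roll": 0, "grip": 0}, {"xyz": [-36, -2, 0], "roll": 0, "grip": 0}, {"xyz": [-36, -3, 0], "roll": 0, "grip": 0}])

```text
time_s: 18.63
position: [0.5546, -0.0516, 0.1784]
tcp_rot: [[-0.164, 0.986, -0.001], [0.986, 0.164, 0.0], [0.0, -0.0, -1.0]]
force: [0.5, 0.7, -2.0]
opening: 0.52
grasp_force: 30.0
```

>>> move_arm(increments=[{"xyz": [-36, -2, 0], "roll": 0, "grip": 0}, {"xyz": [-36, -3, 15], "roll": 0, "grip": 0}, {"xyz": [-25, 0, 25], "roll": 0, "grip": 0}, {"xyz": [0, 0, 15], "roll": 0, "grip": 0}, {"xyz": [0, 0, 0], "roll": 0, "grip": 0}])

```text
time_s: 19.05
position: [0.5633, -0.1474, 0.12]
tcp_rot: [[-0.161, 0.987, -0.007], [0.987, 0.161, 0.004], [0.005, -0.006, -1.0]]
force: [-2.1, 1.2, -2.2]
opening: 0.517
grasp_force: 30.0
```

```bash
python3 - <<'E'
from h import *
st=bot.read_state();im,d=bot.capture('wrist');W=cloud('wrist',d,st);R=np.array(st['tcp_rot']);P=(W-st['position'])@R
for lo,hi,r in((.012,.045,.026),(-.032,-.002,.02),(-.055,-.042,.0235)):
    s=P[(P[...,2]>lo)&(P[...,2]<hi)&(abs(P[...,0])<.045)&(abs(P[...,1])<.02)]
    if len(s)<20: print('few');continue
    f=least_squares(lambda p:np.hypot(s[:,0]-p[0],s[:,1]-p[1])-r,[0,0],loss='soft_l1',f_scale=.001);print((f.x*1000).round(1),len(s),np.median(abs(f.fun)))
s=bot.read_state();print(s['position'],plan(.567,-.149,.0536,10))
E
```

```text
[0.6 1.4] 1358 0.0013278212204845142
[1.8 0.7] 1517 0.0001618084070929282
[-0.3  0.6] 2594 0.0016063649016989957
[ 0.56393778 -0.14644272  0.12153155] (array([-3.3,  2.9, 67.9]), np.float64(-0.011))
```

>>> move_arm(increments=[{"xyz": [-4, 0, 10], "roll": 0, "grip": 0}, {"xyz": [0, 0, 24], "roll": 0, "grip": 0}, {"xyz": [0, 0, 20], "roll": 0, "grip": 0}, {"xyz": [0, 0, 8], "roll": 0, "grip": 0}, {"xyz": [0, 0, 2], "roll": 0, "grip": 0}])

```text
time_s: 19.52
position: [0.5659, -0.1493, 0.0585]
tcp_rot: [[-0.166, 0.986, -0.002], [0.986, 0.166, 0.001], [0.002, -0.002, -1.0]]
force: [0.4, 0.3, -1.3]
opening: 0.517
grasp_force: 30.0
```

>>> move_arm(increments=[{"xyz": [0, 0, 2], "roll": 0, "grip": 0}, {"xyz": [0, 0, 1], "roll": 0, "grip": 0}, {"xyz": [0, 0, 0], "roll": 0, "grip": 0}, {"xyz": [0, 0, 0], "roll": 0, "grip": 0}])

```text
time_s: 19.85
position: [0.5674, -0.1508, 0.0576]
tcp_rot: [[-0.164, 0.986, 0.002], [0.986, 0.164, -0.001], [-0.001, 0.002, -1.0]]
force: [0.3, 1.1, -1.5]
opening: 0.52
grasp_force: 30.0
```

Position is good; 4 mm remains to the floor.

>>> move_arm(increments=[{"xyz": [0, 0, 2], "roll": 0, "grip": 0}, {"xyz": [0, 0, 1], "roll": 0, "grip": 0}, {"xyz": [0, 0, 1], "roll": 0, "grip": 0}, {"xyz": [0, 0, 1], "roll": 0, "grip": 0}, {"xyz": [0, 0, 0], "roll": 0, "grip": 0}])

```text
time_s: 20.27
position: [0.5675, -0.151, 0.0534]
tcp_rot: [[-0.164, 0.986, 0.002], [0.986, 0.164, -0.001], [-0.001, 0.002, -1.0]]
force: [-1.7, 0.4, 9.2]
opening: 0.52
grasp_force: 30.0
```

>>> move_arm(increments=[{"xyz": [0, 0, 0], "roll": 0, "grip": 100}, {"xyz": [0, 0, 0], "roll": 0, "grip": 100}, {"xyz": [0, 0, 0], "roll": 0, "grip": 100}, {"xyz": [0, 0, 0], "roll": 0, "grip": 100}, {"xyz": [0, 0, -5], "roll": 0, "grip": 100}])

```text
time_s: 20.68
position: [0.5659, -0.1503, 0.0557]
tcp_rot: [[-0.164, 0.986, -0.002], [0.986, 0.164, 0.001], [0.001, -0.002, -1.0]]
force: [-0.2, 0.4, -0.4]
opening: 0.816
grasp_force: 0.0
```

>>> move_arm(increments=[{"xyz": [0, 0, -25], "roll": 0, "grip": 100}, {"xyz": [0, 0, -40], "roll": 0, "grip": 100}, {"xyz": [0, 0, -40], "roll": 0, "grip": 100}, {"xyz": [12, 0, -22], "roll": 0, "grip": 100}, {"xyz": [38, 3, 0], "roll": 0, "grip": 100}])

```text
time_s: 21.1
position: [0.5669, -0.1062, 0.1899]
tcp_rot: [[-0.159, 0.987, 0.015], [0.987, 0.16, -0.008], [-0.01, 0.013, -1.0]]
force: [0.9, 1.4, -0.1]
opening: 0.998
grasp_force: 0.0
```

>>> move_arm(increments=[{"xyz": [38, 3, 0], "roll": 0, "grip": 100}, {"xyz": [38, 3, 0], "roll": 0, "grip": 100}, {"xyz": [38, 3, 0], "roll": 0, "grip": 100}, {"xyz": [38, 3, 0], "roll": 0, "grip": 100}, {"xyz": [38, 3, 0], "roll": 0, "grip": 100}])

```text
time_s: 21.52
position: [0.5444, 0.0908, 0.1839]
tcp_rot: [[-0.164, 0.986, 0.0], [0.986, 0.164, 0.0], [0.0, 0.0, -1.0]]
force: [0.2, 0.1, -0.0]
opening: 0.999
grasp_force: 0.0
```

>>> move_arm(increments=[{"xyz": [0, 0, 20], "roll": 0, "grip": 100}, {"xyz": [0, 0, 20], "roll": 0, "grip": 100}, {"xyz": [0, 0, 0], "roll": 0, "grip": 100}, {"xyz": [0, 0, 0], "roll": 0, "grip": 100}])

```text
time_s: 21.85
position: [0.5441, 0.0893, 0.143]
tcp_rot: [[-0.165, 0.986, -0.003], [0.986, 0.165, 0.0], [0.001, -0.003, -1.0]]
force: [-0.4, -0.1, -0.6]
opening: 0.997
grasp_force: 0.0
```

```bash
python3 - <<'E'
from h import *
im,d=bot.capture('top');w=cloud('top',d).reshape(-1,3);cv2.imwrite('pics/t2.png',cv2.resize(im[110:290,80:430,::-1],None,fx=2.28,fy=2.28))
print(bot.read_state()['position'],plan(.546,.089,.037,9.4))
for nm,r,lo,hi,g in(('dredger',.028,.03,.08,(.596,-.306)),('bottle',.026,.03,.08,(.581,-.228)),('mill',.02,.058,.09,(.567,-.149))):
    q=w[(w[:,2]>lo)&(w[:,2]<hi)&(np.hypot(w[:,0]-g[0],w[:,1]-g[1])<.04)]
    if len(q)<5: print(nm,len(q));continue
    f=least_squares(lambda p:np.hypot(q[:,0]-p[0],q[:,1]-p[1])-r,g,loss='soft_l1',f_scale=.001);print(nm,f.x.round(4),len(q),np.median(abs(f.fun)))
E
```

```text
[0.54517925 0.08890828 0.14385861] (array([ -0. ,   0.8, 106.9]), np.float64(0.001))
dredger [ 0.5984 -0.3075] 101 0.00043599244602879686
bottle [ 0.5827 -0.2285] 83 0.00042198552355186825
mill [ 0.5696 -0.1491] 18 0.00023718213899342512
```

View pics/t2.png

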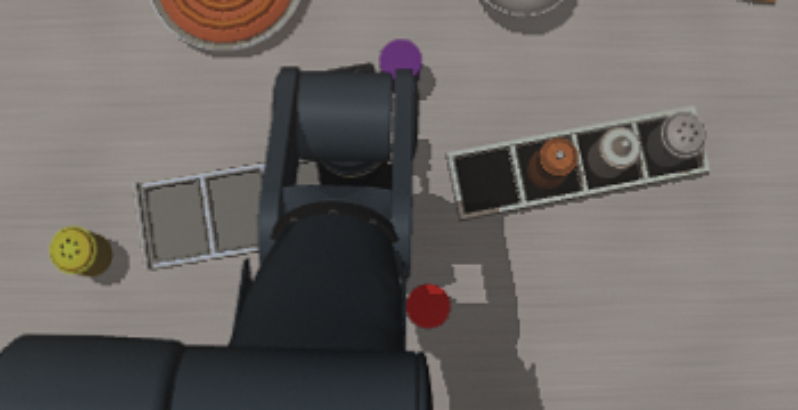

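The mill (558,157), bottle (619,148) and dredger (683,133) stand in their wells; the empty well is at (487,180) and the arm is over the amber jar.

>>> move_arm(increments=[{"xyz": [0, 0, 25], "roll": 0, "grip": 100}, {"xyz": [0, 0, 35], "roll": 0, "grip": 100}, {"xyz": [0, 0, 28], "roll": 0, "grip": 100}, {"xyz": [0, 0, 14], "roll": 0, "grip": 100}, {"xyz": [0, 0, 4], "roll": 0, "grip": 100}])

```text
time_s: 22.32
position: [0.5444, 0.0883, 0.0361]
tcp_rot: [[-0.163, 0.987, -0.003], [0.987, 0.163, 0.0], [0.001, -0.003, -1.0]]
force: [-0.1, 0.1, 0.2]
opening: 0.999
grasp_force: 0.0
```

>>> move_arm(increments=[{"xyz": [0, 0, 0], "roll": 0, "grip": 0}, {"xyz": [0, 0, 0], "roll": 0, "grip": 0}, {"xyz": [0, 0, 0], "roll": 0, "grip": 0}, {"xyz": [0, 0, 0], "roll": 0, "grip": 0}, {"xyz": [0, 0, 0], "roll": 0, "grip": 0}])

```text
time_s: 22.73
position: [0.5459, 0.0891, 0.0388]
tcp_rot: [[-0.164, 0.986, 0.002], [0.986, 0.164, -0.0], [-0.0, 0.002, -1.0]]
force: [-0.1, 0.9, 0.4]
opening: 0.707
grasp_force: 0.0
```

>>> move_arm(increments=[{"xyz": [0, 0, 0], "roll": 0, "grip": 0}, {"xyz": [0, 0, 0], "roll": 0, "grip": 0}, {"xyz": [0, 0, 0], "roll": 0, "grip": 0}, {"xyz": [0, 0, 0], "roll": 0, "grip": 0}, {"xyz": [0, 0, 0], "roll": 0, "grip": 0}])

```text
time_s: 23.15
position: [0.5456, 0.0892, 0.0383]
tcp_rot: [[-0.164, 0.986, 0.001], [0.986, 0.164, -0.0], [-0.0, 0.001, -1.0]]
force: [0.1, -0.7, 5.3]
opening: 0.599
grasp_force: 30.0
```

>>> move_arm(increments=[{"xyz": [0, 0, -8], "roll": 0, "grip": 0}, {"xyz": [0, 0, -20], "roll": 0, "grip": 0}, {"xyz": [0, 0, -28], "roll": 0, "grip": 0}, {"xyz": [0, 0, -14], "roll": 0, "grip": 0}, {"xyz": [-10, -2, 0], "roll": 0, "grip": 0}])

```text
time_s: 23.57
position: [0.5465, 0.0799, 0.1105]
tcp_rot: [[-0.166, 0.986, 0.006], [0.986, 0.166, 0.0], [-0.001, 0.006, -1.0]]
force: [-0.2, -0.0, -1.3]
opening: 0.599
grasp_force: 30.0
```

>>> move_arm(increments=[{"xyz": [-30, -4, 0], "roll": 0, "grip": 0}, {"xyz": [-35, -4, 0], "roll": 0, "grip": 0}, {"xyz": [-35, -4, 0], "roll": 0, "grip": 0}, {"xyz": [-33, -3, 0], "roll": 0, "grip": 0}, {"xyz": [-15, -2, 0], "roll": 0, "grip": 0}])

```text
time_s: 23.98
position: [0.5521, -0.0743, 0.1065]
tcp_rot: [[-0.162, 0.987, -0.001], [0.987, 0.162, -0.001], [-0.001, -0.001, -1.0]]
force: [-0.1, -0.8, -1.0]
opening: 0.6
grasp_force: 30.0
```

>>> move_arm(increments=[{"xyz": [0, 0, 0], "roll": 0, "grip": 0}, {"xyz": [0, 0, 0], "roll": 0, "grip": 0}, {"xyz": [0, 0, 0], "roll": 0, "grip": 0}])

```text
time_s: 24.23
position: [0.5509, -0.0693, 0.1066]
tcp_rot: [[-0.164, 0.986, -0.003], [0.986, 0.164, 0.001], [0.002, -0.003, -1.0]]
force: [0.2, -0.2, -1.0]
opening: 0.602
grasp_force: 30.0
```

```bash
python3 - <<'E'
from h import *
x,n,res,p,W=held(.025,-.025,.02);print(x,n,res,p)
c=W.reshape(-1,3);s=c[(c[:,2]>.018)&(c[:,2]<.03)&(c[:,1]<0.02)&(c[:,1]>-.4)&(c[:,0]>.49)&(c[:,0]<.66)]
r=cv2.minAreaRect((s[:,:2]*1000).astype(np.float32));print(len(s),r)
t=bot.read_state();R=np.array(t['tcp_rot']);g=np.array([.5535,-.070,0])-R@np.array([*x/1000,0]);print(t['position'],t['opening'],plan(g[0],g[1],.0313,10))
E
```

```text
[-0.8  0.5] 1871 0.0001 [ 0.55089679 -0.06932472  0.10660821]
2212 ((560.7911987304688, -112.46046447753906), (86.51811218261719, 171.26243591308594), 10.0166597366333)
[ 0.55112289 -0.06886637  0.10683139] 0.5975445957946621 (array([-0.8,  1.8, 75.5]), np.float64(-0.009))
```

>>> move_arm(increments=[{"xyz": [0, 1, 10], "roll": 0, "grip": 0}, {"xyz": [0, 0, 24], "roll": 0, "grip": 0}, {"xyz": [0, 0, 22], "roll": 0, "grip": 0}, {"xyz": [0, 0, 10], "roll": 0, "grip": 0}, {"xyz": [0, 0, 3], "roll": 0, "grip": 0}])

```text
time_s: 24.7
position: [0.5515, -0.0682, 0.0362]
tcp_rot: [[-0.166, 0.986, -0.005], [0.986, 0.166, 0.002], [0.002, -0.004, -1.0]]
force: [-0.1, -0.3, -1.4]
opening: 0.603
grasp_force: 30.0
```

>>> move_arm(increments=[{"xyz": [0, 0, 1], "roll": 0, "grip": 0}, {"xyz": [0, 0, 0], "roll": 0, "grip": 0}, {"xyz": [0, 0, 0], "roll": 0, "grip": 0}, {"xyz": [0, 0, 0], "roll": 0, "grip": 0}])

```text
time_s: 25.03
position: [0.554, -0.0699, 0.0386]
tcp_rot: [[-0.164, 0.986, 0.002], [0.986, 0.164, -0.001], [-0.001, 0.002, -1.0]]
force: [-1.4, 0.2, -1.9]
opening: 0.599
grasp_force: 30.0
```

>>> move_arm(increments=[{"xyz": [0, 0, 3], "roll": 0, "grip": 0}, {"xyz": [0, 0, 2], "roll": 0, "grip": 0}, {"xyz": [0, 0, 1], "roll": 0, "grip": 0}, {"xyz": [0, 0, 1], "roll": 0, "grip": 0}, {"xyz": [0, 0, 0], "roll": 0, "grip": 0}])

```text
time_s: 25.45
position: [0.5533, -0.0697, 0.0313]
tcp_rot: [[-0.164, 0.986, 0.0], [0.986, 0.164, -0.0], [-0.0, 0.0, -1.0]]
force: [-1.8, 1.7, 3.6]
opening: 0.597
grasp_force: 30.0
```

>>> move_arm(increments=[{"xyz": [0, 0, 1], "roll": 0, "grip": 0}, {"xyz": [0, 0, 0], "roll": 0, "grip": 0}])

```text
time_s: 25.62
position: [0.5534, -0.0697, 0.0312]
tcp_rot: [[-0.164, 0.986, 0.001], [0.986, 0.164, -0.0], [-0.0, 0.0, -1.0]]
force: [-2.7, 0.4, 11.1]
opening: 0.601
grasp_force: 30.0
```

On the floor. I'll release, lift and clear away.

>>> move_arm(increments=[{"xyz": [0, 0, 0], "roll": 0, "grip": 100}, {"xyz": [0, 0, 0], "roll": 0, "grip": 100}, {"xyz": [0, 0, 0], "roll": 0, "grip": 100}, {"xyz": [0, 0, 0], "roll": 0, "grip": 100}, {"xyz": [0, 0, -5], "roll": 0, "grip": 100}])

```text
time_s: 26.03
position: [0.5525, -0.0695, 0.0338]
tcp_rot: [[-0.164, 0.986, -0.002], [0.986, 0.164, 0.001], [0.001, -0.002, -1.0]]
force: [-0.8, -0.2, -0.9]
opening: 0.888
grasp_force: 0.0
```

>>> move_arm(increments=[{"xyz": [0, 0, -25], "roll": 0, "grip": 100}, {"xyz": [0, 0, -40], "roll": 0, "grip": 100}, {"xyz": [0, 0, -40], "roll": 0, "grip": 100}, {"xyz": [0, 0, -35], "roll": 0, "grip": 100}, {"xyz": [30, 0, -10], "roll": 0, "grip": 100}])

```text
time_s: 26.45
position: [0.5538, -0.0448, 0.1907]
tcp_rot: [[-0.16, 0.987, 0.014], [0.987, 0.16, -0.006], [-0.008, 0.013, -1.0]]
force: [1.5, 0.2, -0.9]
opening: 0.995
grasp_force: 0.0
```

>>> move_arm(increments=[{"xyz": [38, 0, 0], "roll": 0, "grip": 100}, {"xyz": [38, 0, 0], "roll": 0, "grip": 100}, {"xyz": [38, 0, 0], "roll": 0, "grip": 100}, {"xyz": [30, 0, 0], "roll": 0, "grip": 100}, {"xyz": [0, 0, 0], "roll": 0, "grip": 100}])

```text
time_s: 26.87
position: [0.5223, 0.1069, 0.1848]
tcp_rot: [[-0.169, 0.986, -0.002], [0.986, 0.169, 0.002], [0.002, -0.001, -1.0]]
force: [-0.4, -0.9, -1.0]
opening: 1.004
grasp_force: 0.0
```

```bash
python3 - <<'E'
from h import *
im,d=bot.capture('top');w=cloud('top',d).reshape(-1,3);b,_=bot.capture('scene')
A=cv2.resize(im[140:230,260:400],None,fx=3,fy=3);B=cv2.resize(b[160:340,100:280],None,fx=2,fy=2)
C=np.zeros((360,780,3),np.uint8);C[:A.shape[0],:A.shape[1]]=A;C[:,420:]=B;cv2.imwrite('pics/f.png',C[...,::-1])
y=np.radians(10.2);c0=np.array([.576,-.188])
for nm,r,lo,hi,g in(('dredger',.028,.03,.08,(.596,-.306)),('bottle',.026,.03,.08,(.581,-.228)),('mill',.02,.058,.09,(.567,-.149)),('jar',.025,.03,.064,(.553,-.07))):
    q=w[(w[:,2]>lo)&(w[:,2]<hi)&(np.hypot(w[:,0]-g[0],w[:,1]-g[1])<.04)]
    f=least_squares(lambda p:np.hypot(q[:,0]-p[0],q[:,1]-p[1])-r,g,loss='soft_l1',f_scale=.001)
    t=w[np.hypot(w[:,0]-f.x[0],w[:,1]-f.x[1])<.02]
    e=f.x-c0;print(nm,'caddy xy',round(e@[np.cos(y),np.sin(y)],4),round(e@[-np.sin(y),np.cos(y)],4),len(q),'top',np.nanmax(t[:,2]).round(3))
print(bot.read_state()['position'])
E
```

```text
dredger caddy xy 0.0008 -0.1216 106 top 0.108
bottle caddy xy -0.0006 -0.041 85 top 0.12
mill caddy xy 0.0004 0.0395 19 top 0.122
jar caddy xy 0.0006 0.1199 24 top 0.094
[0.52419846 0.1029719  0.18475551]
```

View pics/f.png

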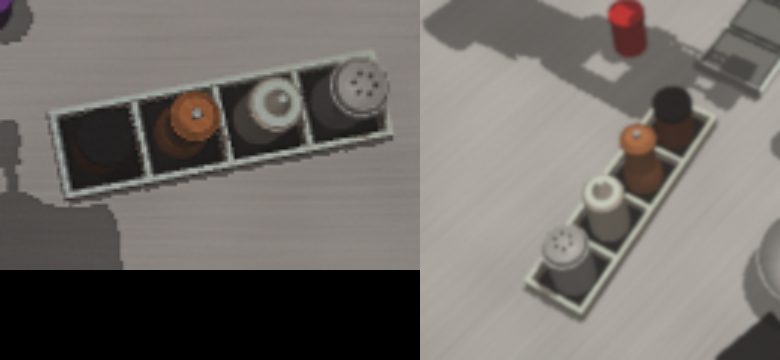

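The picture shows all four upright, each in its own well: jar (105,135), mill (193,117), bottle (272,103), dredger (358,85). Fitted centres are within 2 mm of the well centres.

```bash
python3 -c "
from rig import bot
print(bot.hand_in())"
```

```text
the job is handed in; nothing more can be done
None
```

All four seasonings stand upright and released in the caddy in reverse order, about 2 mm or less from their well centres by the last top-camera measurement, and the job is handed in; no verdict came back.

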